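# Shut off the gas to the empty burner ring

### The job

Two cast-iron gas rings stand on the meal-packing table, each fed through a pipe with a black lever valve. Turn off the gas to the ring that has nothing standing on it: swing its lever clockwise (seen from above), from along the pipe until it lies squarely across it at the closed stop, and let go. Leave the lever of the ring under the steel pot alone; that one keeps cooking.

Things in the scene. Friction and masses are not known exactly. Their poses are not given: they have to be found in the camera images.
- bare_lever (a joint): Lever of the ball valve in front of the EMPTY gas ring. Value in rad: 0 = fully open, the lever lies along the pipe and points away from its ring, roughly towards the robot; 1.571 = closed stop, the lever lies across the pipe and points to the robot's left (about +y). It grows as the lever turns clockwise seen from above. It starts open or partly throttled (0 to 0.45). Stiff: about 0.35 N m, some 4 N at the grip, and it stays where it is left.
- bare_lever_grip (a point): Point on that lever to pinch or push: middle of its height and width, 85 mm from the turning axis, moving with the lever. Its x axis points from the grip to the turning axis. The lever has a black plastic sleeve, 18 mm wide, 20 mm high (z 100 to 120 mm over the table), from 35 to 110 mm from the axis. Below the sleeve are only the pipe and valve body, up to 67 mm over the table, and bowls on the table up to 50 mm high.
- bare_burner_stem (a point): Fixed point on the vertical turning axis of the same valve, 110 mm over the table, at the lever's mid height. Its z axis is up; its x axis points along the pipe to the empty ring, whose centre is 240 mm away; the ring is black iron, 190 mm across and 100 mm high, with four bare pan supports. Valve body below is 35 mm thick. The open lever points along -x of this frame, the closed lever along +y.
- pot_lever_grip (a point): The same point on the identical lever of the OTHER ring, which carries a lidded steel pot (200 mm across, top 240 mm over the table). To be left alone. Either ring may be the left or the right one.

How it is judged:
By the outcome, as a careful person would: the job done as asked, in the order asked, and still so for the second after the job is handed in, with the robot touching nothing.
It also fails if it takes over 32 s, if anything falls off the work surface, if the arm or the gripper's body presses on something with over 40 N, if the wrist force passes 120 N, or if a joint passes its speed limit or range.

### The arm

A 7-joint arm with a two-finger parallel gripper is mounted at the origin on the work surface. World frame = base frame: x ahead of the robot, y to its left, z up, the work surface at z = 0. Lengths are in m, angles in rad, forces in N, time in s.
With the tool pointing down it reaches from about 0.4 to 0.75 m from the base axis. Payload 19.5 kg.
Tool frame: the origin (TCP) lies midway between the tips of the shut fingers; the grasp point (between the pads) lies 19 mm behind it; z points along the fingers, y is the line along which they close (so a half turn about z gives the same grasp; the last joint's range is limited). The gripper opens to 85 mm and grips with 20 to 120 N. Pads are 22 mm wide; open, the fingers measure 114 mm over their backs; the gripper's body (76 mm by 85 mm) begins 54 mm behind the grasp point. The pads swing forward as they close: fully open they stand 13 mm farther back than shut.
Start: joints at [1.073, 0.707, -0.028, 1.485, 0.022, 0.951, -0.075], TCP at [0.253, -0.516, 0.231] pointing down, gripper open.
Joint ranges: [-2.71, 2.71], [-0.32, 2.16], [-1.57, 1.52], [0, 2.45], [-1.46, 4.6], [0, 2.02], [-2.83, 2.83]. Speed limits (rad/s): [1.89, 1.89, 2.57, 2.57, 3.01, 3.01, 3.01].

### API

Orientations are given as a unit quaternion [x, y, z, w].
In Python, from workcell import get_state, camera, camera_info, job_done gives the robot as it stands.
- The arm moves only by the tool servo_tool, never from a script. Its argument "increments" is one flat list of numbers, 4 for each row, row after row: the shift along the tool's x, y, z in cm, then the turn about the tool's z in degrees. A call has 1 to 10 rows; each row shifts and turns the commanded pose from where the row before left it, along the tool's axes as they then stand; what a row does not reach is not made up. A row lasts 1/10 s, in which the tool goes at most 50 mm and 8.59 degrees, less where a joint would pass 70% of its speed; a pose out of reach is approached as far as the arm can. A call is refused whole if a number of a shift passes 5 or a number of a turn 8.59, either way. A call with a gripper value outside its range is refused whole. "grip" is the gripper command: -1 is shut, 1 is fully open, values between are in proportion, set as the call begins (left out, the last holds). The fingers move at their own pace and stop on an object; "grip_force" is the grip in N (left out, the last holds). Time passes only in rows, so rows that do not move let the fingers close. It gives the time, the measured TCP pose, the force, the opening and the grip force at its end, in the units of the state.
- get_state(): the state, without advancing time (a new reading comes with each control period).
- camera(name): name is "scene" or "top"; returns the picture (384x512x3 uint8, blue, green, red); there is no depth.
- camera_info(name): a dict with "K" (3x3 intrinsics, pixels), "R" (3x3) and "t" (3): a world point X has camera coordinates R X + t. Camera axes: x right, y down, z forward; pixel columns grow to the right and rows downward; lengths in m; the calibration is good to about 2 mm. A picture is of the moment at which its call begins. camera_info takes no time and is no camera call.
- job_done(): hands the job in; it is judged then, once.
The state is a dict: "time": time; "joint_pos": joint angles; "dq": joint speeds; "joint_efforts": joint torques, N m; "ee_pos": TCP position; "orientation": TCP orientation; "force": force on the tool from outside, world axes, zero at the start; "moment": the same for the moment, N m; "gripper_width": finger opening in m; "grasp_force": force on a finger pad.
Only numpy, scipy, OpenCV 4.12 (cv2) and the standard library are available. Lean on these libraries where they do the work, as an engineer would, in place of code of your own. Each camera call takes 0.05 s, during which the arm holds its last target. There are 200 camera calls.

## Working session

There is one attempt and no reset: what is moved stays moved. The work goes in short steps, Python scripts to look and compute and a tool call to move; the robot and the scene stay as the last step left them, time stands still between calls to the robot, and variables do not carry over. Pictures are saved under pics/ and viewed, at most 10 in all, crops included, and the job is handed in when it is done.

Besides the shell and the picture viewer there is one more tool, called after "Request:" as a command line: name --argument value ..., lists and objects as JSON in quotes. servo_tool: Moves the arm, as the interface text tells. Its arguments: {"type":"object","properties":{"increments":{"type":"array","items":{"type":"number"}},"grip":{"type":"number"},"grip_force":{"type":"number"}},"required":["increments"]}

```bash
mkdir -p pics; python3 - <<'E'
from workcell import *
import cv2
for n in("top","scene"):
    cv2.imwrite(f"pics/{n}0.png",cv2.resize(camera(n),None,fx=1.5,fy=1.5))
    i=camera_info(n);print(n,i)
s=get_state();print(s["ee_pos"],s["orientation"],s["time"])
E
```

```text
top {'K': array([[469.79418674,   0.        , 258.69427222],
       [  0.        , 469.79418674, 191.98213851],
       [  0.        ,   0.        ,   1.        ]]), 'R': array([[-0.01671539, -0.99984492,  0.00554287],
       [-0.99802381,  0.01634859, -0.0606729 ],
       [ 0.06057288, -0.00654609, -0.99814231]]), 't': array([-0.01846537,  0.50786261,  1.16274079])}
scene {'K': array([[381.80114598,   0.        , 255.32627011],
       [  0.        , 381.80114598, 191.2217095 ],
       [  0.        ,   0.        ,   1.        ]]), 'R': array([[ 0.69545797,  0.71844773, -0.01307966],
       [ 0.42341347, -0.42443547, -0.80035965],
       [-0.58056804,  0.55107839, -0.59937747]]), 't': array([-0.33810825, -0.10058337,  1.32587935])}
[ 0.25301985 -0.51608997  0.23088199] [ 9.74133161e-01  2.25974236e-01 -1.33566965e-04 -4.60854841e-04] 0.1
```

View pics/top0.png

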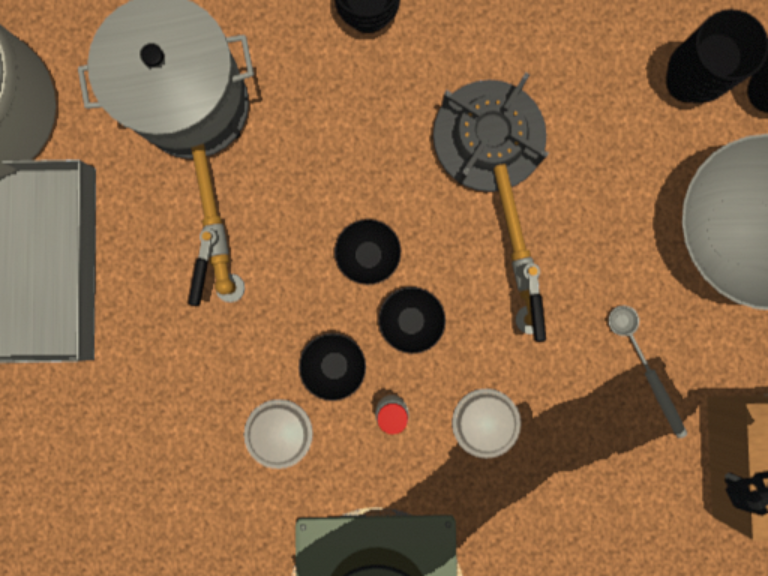

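View pics/scene0.png

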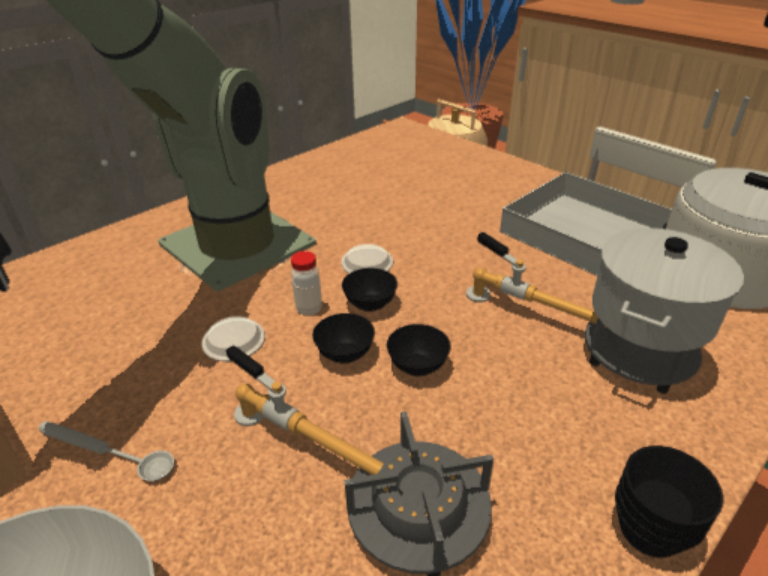

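The top view shows the bare ring at (491,130) with its lever axis at about (532,271) and the lever end at about (541,338). The pot is on the left ring, so the right-hand valve is the one to close.

```bash
cat > h.py <<'E'
import numpy as np
from workcell import *
def px(n,u,v,z,s=1.5):
    i=camera_info(n);K,R,t=[np.array(i[k]) for k in "KRt"]
    d=R.T@np.linalg.inv(K)@[u/s,v/s,1];c=-R.T@t
    return c+d*(z-c[2])/d[2]
E
python3 - <<'E'
from h import *
from scipy.spatial.transform import Rotation as Ro
for n,l in {"top":[("axis",532,271,.12),("sleeve0",536,294,.12),("end",540.5,338,.12),("ring",491,130,.09),("pipeA",500,170,.05),("pipeB",521,255,.05)],
 "scene":[("axis",277,390,.12),("end",233,353,.12),("ring",420,487,.09)]}.items():
    for k,u,v,z in l: print(n,k,px(n,u,v,z).round(4))
a=px("top",532,271,.12);e=px("top",540.5,338,.12);r=px("top",491,130,.09)
d=(a-e)[:2];p=(r-a)[:2]
print("len",np.linalg.norm(d),"axis-ring",np.linalg.norm(p),"ang lever",np.degrees(np.arctan2(d[1],d[0])),"pipe",np.degrees(np.arctan2(p[1],p[0])))
print(Ro.from_quat(get_state()["orientation"]).as_matrix().round(3))
E
```

```text
top axis [ 0.5235 -0.2465  0.12  ]
top sleeve0 [ 0.4882 -0.2515  0.12  ]
top end [ 0.4213 -0.2564  0.12  ]
top ring [ 0.7517 -0.1942  0.09  ]
top pipeA [ 0.6963 -0.2136  0.05  ]
top pipeB [ 0.5557 -0.2441  0.05  ]
scene axis [ 0.5438 -0.2586  0.12  ]
scene end [ 0.436  -0.2615  0.12  ]
scene ring [ 0.7745 -0.2141  0.09  ]
len 0.10274269813767946 axis-ring 0.23412963588549518 ang lever 5.556570640907907 pipe 12.908303594851517
[[ 0.898  0.44  -0.   ]
 [ 0.44  -0.898  0.001]
 [-0.    -0.001 -1.   ]]
```

Axis is near (0.520, -0.248). The pipe lies at yaw 12.5° and the lever is about 7° throttled, and the lengths match the given 240 and 110 mm. First I turn the tool and move to above the grip at about (0.435, -0.256).

Request:
servo_tool --increments '[0, 0, 0, 6.9, 0, 0, 0, 6.9, 0, 0, 0, 6.8, 2.6, -3, 0, 0, 2.6, -3, 0, 0, 2.6, -3, 0, 0, 2.6, -3, 0, 0, 2.6, -3, 0, 0, 2.6, -3, 0, 0, 2.6, -3, 0, 0]' --grip 0.2

```text
time: 1.1
ee_pos: [0.4147, -0.2883, 0.2312]
orientation: [0.999, 0.048, -0.0, -0.0]
force: [1.1, 0.1, -0.4]
gripper_width: 0.051
grasp_force: 0.0
```

```bash
cat >> h.py <<'E'
def go(x,y,z,yaw=None):
    from scipy.spatial.transform import Rotation as Ro
    s=get_state();M=Ro.from_quat(s["orientation"]).as_matrix()
    print("t",s["time"],"pos",s["ee_pos"].round(4),"yaw",np.degrees(np.arctan2(M[1,0],M[0,0])).round(2),"F",np.round(s["force"],1),"w",round(float(s["gripper_width"]),4),"q7",s["joint_pos"][6])
    print("tool cm to go",(100*M.T@(np.array([x,y,z])-s["ee_pos"])).round(2))
E
python3 -c "
from h import *
go(.4354,-.2556,.085)"
```

```text
t 1.1 pos [ 0.4147 -0.2883  0.2312] yaw 5.51 F [ 1.1  0.1 -0.4] w 0.051 q7 -0.8281085306886138
tool cm to go [ 2.37 -3.05 14.62]
```

Request:
servo_tool --increments '[0.8, -1, 2.5, 0, 0.8, -1, 2.5, 0, 0.8, -1, 2.5, 0, 0, 0, 0, 0]'

```text
time: 1.5
ee_pos: [0.4349, -0.2557, 0.154]
orientation: [0.999, 0.049, -0.002, -0.001]
force: [-0.1, 0.0, 0.8]
gripper_width: 0.0513
grasp_force: 0.0
```

```bash
python3 -c "
from h import *
import cv2
go(.4354,-.2556,.085)
a=camera('top')[130:260,290:420];b=camera('scene')[160:330,90:260]
cv2.imwrite('pics/c1.png',cv2.hconcat([cv2.resize(a,(390,390)),cv2.resize(b,(390,390))]))"
```

```text
t 1.5 pos [ 0.4349 -0.2557  0.154 ] yaw 5.64 F [-0.1  0.   0.8] w 0.0513 q7 -0.8758804294503437
tool cm to go [0.08 0.02 6.9 ]
```

View pics/c1.png

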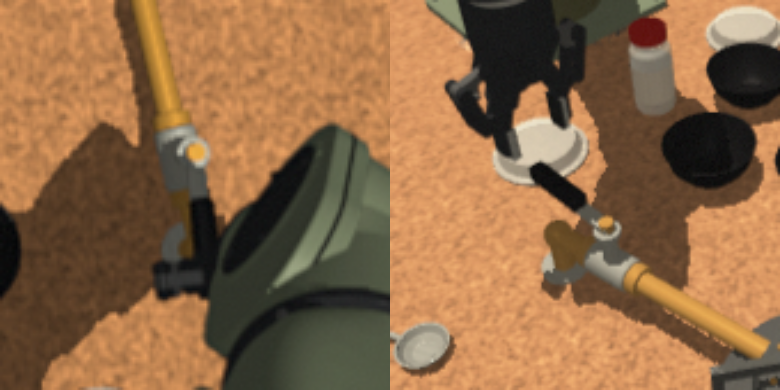

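```bash
python3 -c "
from h import *
def pr(n,X,o,s):
    i=camera_info(n);p=np.array(i['K'])@(np.array(i['R'])@X+i['t']);return ((p[:2]/p[2]-o)*s).round(0)
for X in ([.4354,-.2556,.11],[.52,-.2475,.11],[.4105,-.258,.11],[.4349,-.2557,.154],[.4354,-.2556,.085]):
    print(X,pr('top',X,(290,130),3),pr('scene',X,(90,160),390/170)+[390,0])"
```

```text
[0.4354, -0.2556, 0.11] [207. 267.] [546. 177.]
[0.52, -0.2475, 0.11] [193. 158.] [603. 217.]
[0.4105, -0.258, 0.11] [211. 300.] [531. 166.]
[0.4349, -0.2557, 0.154] [220. 268.] [538. 143.]
[0.4354, -0.2556, 0.085] [200. 267.] [551. 195.]
```

The views show the fingers straddling the lever line, with the lever end at crop (537,172) in scene. The lever sits about 6 mm farther ahead than I assumed, so I take the axis at (0.526, -0.248), shift 0.6 cm and descend.

Request:
servo_tool --increments '[0.7, 0, 2, 0, 0, 0, 2, 0, 0, 0, 2, 0, 0, 0, 0.9, 0, 0, 0, 0, 0]'

```text
time: 2.1
ee_pos: [0.4417, -0.2575, 0.0875]
orientation: [0.999, 0.048, -0.0, -0.0]
force: [-0.3, -0.1, 0.3]
gripper_width: 0.0517
grasp_force: 0.0
```

```bash
python3 -c "
from h import *
go(.441,-.256,.085)
import cv2
b=camera('scene')[160:330,90:260]
cv2.imwrite('pics/c2.png',cv2.resize(b,(510,510)))
# arc: N rows, chord steps in tool frame, turning d deg per row
d=np.radians(8.3);r=.085
# at yaw a tool x=(cos a,sin a), grip = axis - r*x; shift seen in pre-row axes
print('row shift cm',100*r*(1-np.cos(d)),-100*r*np.sin(d))"
```

```text
t 2.1 pos [ 0.4417 -0.2575  0.0875] yaw 5.47 F [-0.3 -0.1  0.3] w 0.0517 q7 -0.8691591833405803
tool cm to go [-0.06 -0.16  0.25]
row shift cm 0.08903079291375937 -1.2270277085082724
```

View pics/c2.png

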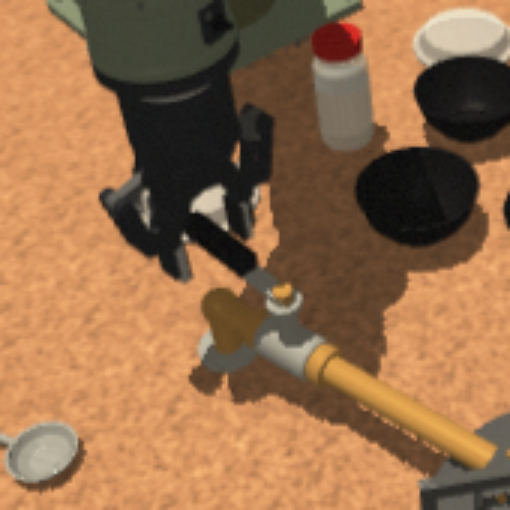

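The lever lies between the fingers. I narrow the cage to about 30 mm and swing halfway.

Request:
servo_tool --increments '[0, 0, 0.2, 0, 0, 0, 0, 0, 0, 0, 0, 0, 0.1, -1.2, 0, 8, 0.1, -1.2, 0, 8, 0.1, -1.2, 0, 8, 0.1, -1.2, 0, 8, 0.1, -1.2, 0, 8, 0, 0, 0, 0]' --grip -0.3 --grip_force 20

```text
time: 3.05
ee_pos: [0.4583, -0.1988, 0.0855]
orientation: [0.955, -0.297, 0.0, -0.0]
force: [-0.7, 0.2, -0.6]
gripper_width: 0.0296
grasp_force: 0.0
```

```bash
python3 -c "
from h import *
a=np.radians(5.5-40)
go(.526-.085*np.cos(a),-.248-.085*np.sin(a),.085)"
```

```text
t 3.05 pos [ 0.4583 -0.1988  0.0855] yaw -34.55 F [-0.7  0.2 -0.6] w 0.0296 q7 -1.3631300491019944
tool cm to go [-0.14  0.22  0.05]
```

Request:
servo_tool --increments '[0, -1.2, 0, 8, 0.1, -1.2, 0, 8, 0.1, -1.2, 0, 8, 0.1, -1.2, 0, 8, 0.1, -1.2, 0, 8, 0, -0.5, 0, 3, 0, 0, 0, 0]'

```text
time: 3.75
ee_pos: [0.51, -0.1646, 0.0852]
orientation: [0.781, -0.625, -0.0, 0.0]
force: [-0.7, 0.5, 0.0]
gripper_width: 0.0295
grasp_force: 0.0
```

```bash
python3 -c "
from h import *
import cv2
a=np.radians(-77.5)
go(.526-.085*np.cos(a),-.248-.085*np.sin(a),.085)
a=camera('top')[130:260,290:420];b=camera('scene')[160:330,90:260]
cv2.imwrite('pics/c3.png',cv2.hconcat([cv2.resize(a,(390,390)),cv2.resize(b,(390,390))]))"
```

```text
t 3.75 pos [ 0.51   -0.1646  0.0852] yaw -77.32 F [-0.7  0.5  0. ] w 0.0295 q7 -1.966877236217193
tool cm to go [-0.01  0.25  0.02]
```

View pics/c3.png

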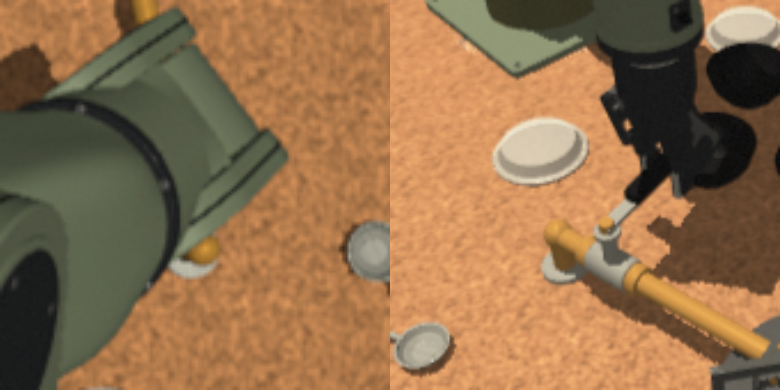

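The lever follows inside the cage, close to across the pipe. Now I press gently on to the stop while watching the force.

Request:
servo_tool --increments '[0, -0.2, 0, 0, 0, -0.2, 0, 0, 0, -0.2, 0, 0, 0, 0, 0, 0]'

```text
time: 4.25
ee_pos: [0.5148, -0.1633, 0.0852]
orientation: [0.78, -0.626, -0.001, 0.001]
force: [-11.4, 0.2, 5.0]
gripper_width: 0.0304
grasp_force: 5.5
```

Request:
servo_tool --increments '[0, -0.15, 0, 0, 0, 0, 0, 0]'

```text
time: 4.45
ee_pos: [0.5149, -0.1632, 0.0851]
orientation: [0.78, -0.626, -0.002, 0.001]
force: [-20.1, -1.5, 10.9]
gripper_width: 0.0302
grasp_force: 10.2
```

The force climbs to 20 N with no motion, so the lever is at the stop. I back off to the middle of the gap, which leaves the lever untouched, then lift.

Request:
servo_tool --increments '[0, 0.3, 0, 0, 0, 0.3, 0, 0, 0, 0.1, 0, 0, 0, 0, 0, 0]' --grip 0

```text
time: 4.85
ee_pos: [0.5107, -0.1643, 0.0854]
orientation: [0.78, -0.626, 0.0, -0.0]
force: [-0.2, -0.6, -0.3]
gripper_width: 0.0426
grasp_force: 0.0
```

Request:
servo_tool --increments '[0, 0, -1, 0, 0, 0, -2, 0, 0, 0, -4, 0, 0, 0, -4, 0, -4, 0, 0, 0, -4, 0, 0, 0, -4, 0, 0, 0, -4, 0, 0, 0, -4, 0, 0, 0, 0, 0, 0, 0]'

```text
time: 5.85
ee_pos: [0.4663, 0.0359, 0.1956]
orientation: [0.782, -0.623, -0.001, -0.001]
force: [0.2, -1.2, -0.3]
gripper_width: 0.0427
grasp_force: 0.0
```

```bash
python3 -c "
from h import *
import cv2
go(.5,-.1,.2)
a=camera('top')[60:260,230:430];b=camera('scene')[160:330,90:260]
cv2.imwrite('pics/c4.png',cv2.hconcat([cv2.resize(a,(400,400)),cv2.resize(b,(400,400))]))"
```

```text
t 5.85 pos [0.4663 0.0359 0.1956] yaw -77.12 F [ 0.2 -1.2 -0.3] w 0.0427 q7 -2.351038155355179
tool cm to go [14.   -0.25 -0.47]
```

View pics/c4.png

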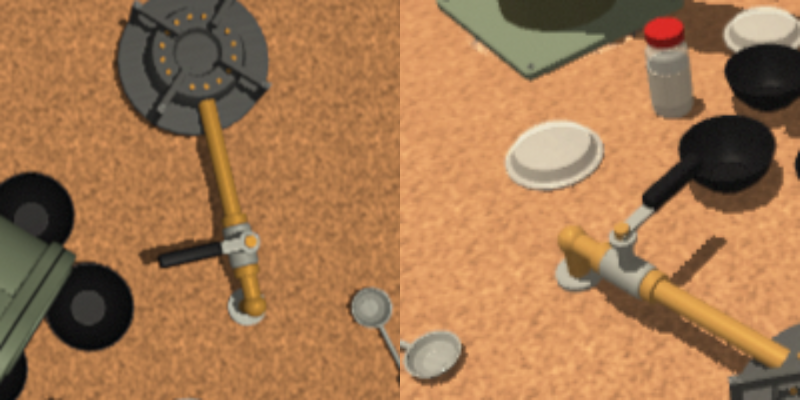

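The lever lies squarely across the pipe, from (250,242) to (160,262) in the top crop, and the arm is clear.

```bash
python3 -c "
from workcell import *
print(job_done())"
```

```text
the job is handed in; nothing more can be done
None
```

The empty ring's lever is turned clockwise to its closed stop and released, the pot ring's lever was left alone, and the job is handed in.

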